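# Unlatch a stockroom parts drawer and draw it out to its stop

### The job

Turn the blue latch knob clockwise a quarter turn to release the drawer of the blue unit, then hook its handle and gently pull that drawer out all the way to its stop, without slamming it, so that the jar inside comes into the open still standing. Leave the green unit locked and shut and the other things where they are, and let go at the end.

Things in the scene. Friction and masses are not known exactly. Their poses are not given: they have to be found in the camera images.
- blue_unit: blue drawer unit: painted grey steel case 260 deep x 190 wide x 160 mm high (top of case 180 mm above the bench) with one drawer and a blue latch knob and blue tag on top. Origin: centre of its underside. Its x axis points from the drawer front into the case, so the drawer pulls out along -x; z up.
- blue_grip (a point): grip point of the blue latch knob, on its vertical axis: middle of the upright grip bar, which is 13 mm thick, 46 mm long and 24 mm high (reaching 12 mm above and below this point) and stands on a 48 mm disc. The point is 22 mm above the top of the case, 98 mm behind the shut handle bar along the unit's x and 50 mm to the +y side of the unit's middle. The point turns with the knob; the bar lies along the point's own y axis.
- blue_knob (a joint): blue latch knob, rad: 0 = locked, grip bar across the drawer (along the unit's y); grows as it is turned clockwise seen from above, to its stop at 1.57, where the bar points along the drawer's travel (unit's x). Starts at 0 to 0.15. Turns stiffly (0.06 N m) and stays where it is left. Below about 1.1 a tongue inside blocks the drawer.
- blue_handle (a point): centre of the blue unit's drawer handle: a level aluminium bar 11 mm thick and 110 mm long, along the unit's y axis, carried by two 9 mm posts 104 mm apart. Bar centre is 48 mm in front of the drawer's face (43 mm free gap between bar and face), 25 mm below the top of the case and 155 mm above the bench; nothing lies under it. It moves with the drawer.
- blue_drawer (a joint): blue drawer, m: 0 = shut, grows as it is pulled out, stop at 0.120. Runs with about 1.5 N of drag and stays where it is left.
- green_unit: green drawer unit: painted grey steel case 260 deep x 190 wide x 160 mm high (top of case 180 mm above the bench) with one drawer and a green latch knob and green tag on top. Origin: centre of its underside. Its x axis points from the drawer front into the case, so the drawer pulls out along -x; z up.
- green_grip (a point): grip point of the green latch knob, on its vertical axis: middle of the upright grip bar, which is 13 mm thick, 46 mm long and 24 mm high (reaching 12 mm above and below this point) and stands on a 48 mm disc. The point is 22 mm above the top of the case, 98 mm behind the shut handle bar along the unit's x and 50 mm to the +y side of the unit's middle. The point turns with the knob; the bar lies along the point's own y axis.
- green_knob (a joint): green latch knob, rad: 0 = locked, grip bar across the drawer (along the unit's y); grows as it is turned clockwise seen from above, to its stop at 1.57, where the bar points along the drawer's travel (unit's x). Starts at 0 to 0.15. Turns stiffly (0.06 N m) and stays where it is left. Below about 1.1 a tongue inside blocks the drawer.
- green_handle (a point): centre of the green unit's drawer handle: a level aluminium bar 11 mm thick and 110 mm long, along the unit's y axis, carried by two 9 mm posts 104 mm apart. Bar centre is 48 mm in front of the drawer's face (43 mm free gap between bar and face), 25 mm below the top of the case and 155 mm above the bench; nothing lies under it. It moves with the drawer.
- green_drawer (a joint): green drawer, m: 0 = shut, grows as it is pulled out, stop at 0.120. Runs with about 1.5 N of drag and stays where it is left.
- jar_center (a point): amber jar with white lid, 46 mm across, 74 mm high, about 160 g, standing loose in the blue drawer (hidden until it opens); point at its centre half-way up, z up when it stands. It topples if the drawer is jerked or stopped hard (above about 0.4 m/s).
- spray_center (a point): spray can, 52 mm across, 150 mm high, standing on the bench; its centre
- carton_center (a point): cardboard carton 75 x 110 x 50 mm high on the bench; its centre
- pack_center (a point): white paper-wrapped pack 60 x 100 x 40 mm high lying towards the back of the green unit's top; its centre
- bolt_bin_center (a point): open grey bin of bolts 160 x 110 x 60 mm high on the bench; its centre, 30 mm above the bench

How it is judged:
On the way, in this order (a step that is already met when the one before it is completed fails the run):
1. the blue knob is turned to its released position while the drawer is still shut (value of joint blue_knob above 1.1 rad and value of joint blue_drawer below 0.02 m), for 0.1 s.
2. the blue drawer is pulled out to its stop (value of joint blue_drawer above 0.113 m), for 0.2 s.
At the end, for the whole second after the job is handed in: the blue knob is released (turned past 1.1 rad), the blue drawer rests within 7 mm of its stop at 0.120 m, the jar stands upright (within 0.2 rad), and the green unit is shut (within 10 mm) with its knob still locked (below 0.4 rad) (value of joint blue_knob above 1.1 rad and value of joint blue_drawer above 0.113 m and velocity of joint blue_drawer between -0.02 and 0.02 m/s and angle between jar_center's own z axis and vertical below 0.2 rad and value of joint green_drawer below 0.01 m and value of joint green_knob below 0.4 rad); the robot touches nothing.
It fails at once if the blue drawer is slammed (faster than 0.4 m/s) (velocity of joint blue_drawer above 0.4 m/s).
It fails at once if the jar is tipped over (more than 0.6 rad) (angle between jar_center's own z axis and vertical above 0.6 rad).
It fails at once if the green unit is opened or unlocked (value of joint green_drawer above 0.015 m or value of joint green_knob above 0.6 rad).
It fails at once if a bystander (spray can, carton, pack or bin of bolts) is moved more than 30 mm (distance of any of spray_center, carton_center, pack_center, bolt_bin_center from where it was at the start of the episode above 0.03 m).
It also fails if it takes over 48 s, if anything falls off the work surface, if the arm or the gripper's body presses on something with over 40 N, if the wrist force passes 120 N, or if a joint passes its speed limit or range.

### The arm

A 6-joint arm with a two-finger parallel gripper is mounted at the origin on the work surface. World frame = base frame: x ahead of the robot, y to its left, z up, the work surface at z = 0. Lengths are in m, angles in rad, forces in N, time in s.
With the tool pointing down it reaches from about 0.35 to 0.775 m from the base axis. Payload 5.5 kg.
Tool frame: the origin (TCP) lies midway between the tips of the shut fingers; the grasp point (between the pads) lies behind it (env.grip_point_offset is the z of the grasp point in the tool frame, in m); z points along the fingers, y is the direction in which the jaws open and shut (so a half turn about z gives the same grasp; the last joint's range is limited). The gripper opens to 85 mm and grips with 20 to 120 N. Pads are 22 mm wide; open, the fingers measure 114 mm over their backs; the gripper's body (76 mm by 85 mm) begins 54 mm behind the grasp point. The pads swing forward as they close: fully open they stand 13 mm farther back than shut.
Start: joints at [1.067, 0.313, 0.046, 1.304, 0, 1.431], TCP at [0.205, 0.537, 0.231] pointing down, gripper open.
Joint ranges: [-2.76, 2.76], [-0.86, 1.69], [-1.03, 1.26], [-2.2, 2.34], [-1.47, 1.5], [-3.14, 3.14]. Speed limits (rad/s): [2.57, 2.57, 3.14, 3.14, 3.14, 3.14].

### API

Orientations are given as a unit quaternion [w, x, y, z].
In Python, from workcell import env, viewer gives the robot as it stands. The module is installed in compiled form; this text tells all that it offers.
- The arm moves only by the shell command python3 -m inch 'ROWS' [OPENING] [FORCE]. ROWS is JSON, a list of rows, each a list of 2 entries, a list of its own where there are three numbers: the shift along the tool's x, y, z in m, then the turn about the tool's z in degrees. In form: [[[tx, ty, tz], spin], ...]. A call has 1 to 5 rows; each row is the pose to reach, as a shift and turn from the pose measured when the call began, along the tool's axes at that moment; what a row does not reach only later rows make up. A row lasts 1/12 s, in which the tool goes at most 41.7 mm and 7.16 degrees, less where a joint would pass 70% of its speed; a pose out of reach is approached as far as the arm can. A call with a gripper value outside its range is refused whole. OPENING is the closure, from 0 (fully open) to 1 (shut), set as the call begins (- or left out, the last holds). The fingers move at their own pace and stop on an object; FORCE is the grip in N (left out, the last holds). Time passes only in rows, so rows that repeat a pose let the fingers close. It gives the time, the measured TCP pose, the force and the opening at its end, in the units of the state.
- env.get_state(): the state, without advancing time (a new reading comes with each control period).
- viewer.read_camera(name): name is "scene" or "top"; returns a dict with "image" (384x512x3 uint8, red, green, blue), "depth" (384x512 float32, m along the optical axis (not along the pixel's ray), 0 where there is no reading), "vertical_fov" (degrees; the focal length in pixels is half the picture's height over the tangent of half this angle, whatever the lens; pixels are square), "cx", "cy" (the principal point, pixels), "R" (3x3) and "t" (3): a world point X has camera coordinates R X + t. Camera axes: x right, y down, z forward; pixel columns grow to the right and rows downward; lengths in m; the calibration is good to about 2 mm. A picture is of the moment at which its call begins.
- env.hand_in(): hands the job in, once; it reports no verdict.
The state is a dict: "clock": time; "joint_pos": joint angles; "qvel": joint speeds; "tau": joint torques, N m; "tcp_pos": TCP position; "orientation": TCP orientation; "wrist_force": force on the tool from outside, world axes, zero at the start; "ft_torque": the same for the moment, N m; "finger_gap": finger opening in m.
Only numpy, scipy, OpenCV 4.12 (cv2) and the standard library are available. Lean on these libraries where they do the work, as an engineer would, in place of code of your own. Each camera call takes 0.05 s, during which the arm holds its last target. There are 200 camera calls.

## Working session

There is one attempt and no reset: what is moved stays moved. The work goes in short steps, Python scripts to look and compute and a shell command to move; the robot and the scene stay as the last step left them, time stands still between calls to the robot, and variables do not carry over. Pictures are saved under pics/ and viewed, on a budget of 10 in all, crops included, one or two more only if the job needs it, and the job is handed in when it is done.

```bash
mkdir -p pics
cat > h.py <<'E'
import numpy as np, cv2
from workcell import env, viewer
def cam(n):
    c=viewer.read_camera(n); c['f']=c['image'].shape[0]/2/np.tan(np.radians(c['vertical_fov'])/2); return c
def cloud(c):
    h,w=c['depth'].shape; v,u=np.mgrid[:h,:w]; d=c['depth']
    P=np.stack([(u-c['cx'])/c['f']*d,(v-c['cy'])/c['f']*d,d],-1)
    return (P-np.array(c['t']).ravel())@np.array(c['R'])
def onplane(c,u,v,z):
    R=np.array(c['R']);t=np.array(c['t']).ravel();o=-R.T@t
    d=R.T@np.array([(u-c['cx'])/c['f'],(v-c['cy'])/c['f'],1]); return o+d*(z-o[2])/d[2]
def save(c,n): cv2.imwrite('pics/'+n,c['image'][:,:,::-1])
E
python3 - <<'E'
from h import *
for n in('scene','top'):
    c=cam(n);save(c,n+'0.png');P=cloud(c)
    print(n,-np.array(c['R']).T@np.array(c['t']).ravel(),c['f'],c['cx'],c['cy'])
    np.savez('/tmp/'+n,**c)
    hsv=cv2.cvtColor(c['image'],cv2.COLOR_RGB2HSV)
    for nm,lo,hi in(('blue',(100,110,50),(125,255,255)),('green',(40,90,40),(85,255,255))):
        m=cv2.inRange(hsv,lo,hi);k,l,s,ce=cv2.connectedComponentsWithStats(m)
        for i in range(1,k):
            if s[i,4]>25: print(nm,s[i],ce[i].round(1),np.median(P[l==i],0).round(3))
print(env.get_state(),env.grip_point_offset)
E
```

```text
scene [0.26482201 0.12119857 1.16154702] 448.53682964561125 256.65194740785057 200.36558887336585
blue [ 363   28  126  105 2324] [415.8  88. ] [ 0.73  -0.501  0.057]
blue [298 146  30  16 265] [312.5 153.5] [ 0.622 -0.161  0.18 ]
blue [266 149  20  19 276] [275.4 158.2] [ 0.634 -0.07   0.192]
blue [286 178  30  12  95] [300.8 183.8] [ 0.587 -0.126  0.095]
green [218 171  30  16 271] [232.5 178.5] [0.63  0.039 0.18 ]
green [182 174  22  19 285] [193.3 183.6] [0.642 0.128 0.192]
green [207 210  13   5  26] [212.2 212.2] [0.596 0.11  0.094]
green [391 221  23   3  67] [401.7 222. ] [ 0.416 -0.346  0.032]
top [ 0.51494802 -0.01460072  1.16836311] 415.80006726561516 261.1335969748325 190.20724074995516
blue [ 436   96   76   83 1108] [465.4 140.1] [ 0.744 -0.49   0.06 ]
blue [292 165  20  20 264] [301.1 174.4] [ 0.634 -0.071  0.192]
blue [324 178  30  11 283] [338.4 183.2] [ 0.621 -0.16   0.182]
green [207 160  20  19 256] [216.8 169.2] [0.641 0.128 0.192]
green [240 173  30  11 284] [254.5 178.1] [0.628 0.038 0.182]
{'clock': 0.1, 'joint_pos': array([ 1.06740288e+00,  3.13939181e-01,  4.50949874e-02,  1.30363641e+00,
       -2.59530914e-05,  1.43121912e+00]), 'qvel': array([-0.00021075, -0.00136735,  0.00210946,  0.00037396,  0.0027887 ,
       -0.00034752]), 'tau': array([ 2.49117889e-03, -4.81723952e+01,  2.99244332e+01,  1.27756182e-02,
       -1.58110483e-04,  1.04965005e-05]), 'tcp_pos': array([0.2043846 , 0.53694566, 0.23049115]), 'orientation': array([-2.53783858e-04,  1.80906462e-01,  9.83499945e-01, -8.03093318e-04]), 'wrist_force': array([-0.14662512,  0.4131138 ,  0.16826561]), 'ft_torque': array([-0.03411376,  0.00107249,  0.01233844]), 'finger_gap': 0.08545215971238011} -0.0187
```

View pics/top0.png

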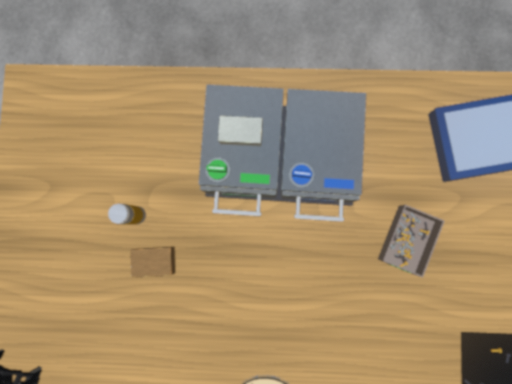

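View pics/scene0.png

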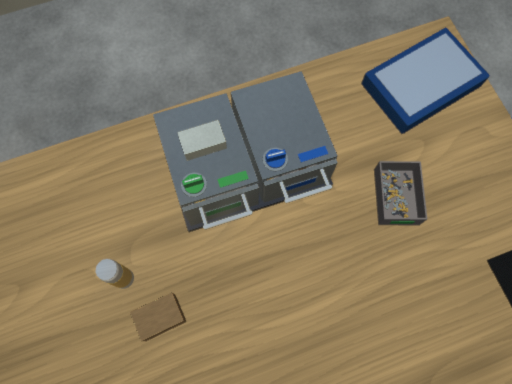

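The top view shows the blue unit on the right, with its knob at (301,174) and its handle bar from about (297,217) to (343,218). The green unit is beside it on the left. The bin, can and carton are clear of the handle. The scene view agrees. Next I measure the yaw, the handle and the knob.

Run:
```python
from h import *
c={k:v for k,v in np.load('/tmp/top.npz').items()}
im=c['image'];g=cv2.cvtColor(im,cv2.COLOR_RGB2HSV)
# handle
m=cv2.inRange(g,(0,0,150),(180,60,255)); m[:192]=0;m[225:]=0;m[:,:285]=0;m[:,350:]=0
v,u=np.where(m>0)
top=onplane
# bar rows only
sel=v>=np.percentile(v,0)
P=np.array([onplane(c,a,b,.158) for a,b in zip(u,v)])
bar=P[P[:,0]<P[:,0].min()+.016]
for _ in range(3):
    q=np.polyfit(bar[:,1],bar[:,0],1); bar=P[abs(P[:,0]-np.polyval(q,P[:,1]))<.010]
print('bar',len(bar),q,'y',bar[:,1].min(),bar[:,1].max(),'mid',bar.mean(0))
# knob disc and bar
m=cv2.inRange(g,(100,110,50),(125,255,255));n,l,s,ce=cv2.connectedComponentsWithStats(m)
for i in range(1,n):
    if s[i,4]>100 and s[i,0]<400:
        v,u=np.where(l==i); r=cv2.minAreaRect(np.c_[u,v].astype(np.float32)); z=.19 if s[i,2]<25 else .18
        Q=np.array([onplane(c,a,b,z)[:2] for a,b in zip(u,v)]); w,V=np.linalg.eigh(np.cov(Q.T)); print('tag/knob',s[i],r,Q.mean(0),Q.max(0)-Q.min(0),V[:,1])
cr=cv2.resize(np.hstack([im[155:230,285:365]]),None,fx=8,fy=8,interpolation=cv2.INTER_CUBIC); cv2.imwrite('pics/crop.png',cr[:,:,::-1])
# bar depth: top of knob bar
P=cloud(c); k=P[160:190,288:315].reshape(-1,3); k=k[k[:,2]>.203]; print('grip',len(k),k.mean(0),k[:,2].max()); 
if len(k)>5: w,V=np.linalg.eigh(np.cov(k[:,:2].T)); print(V[:,1],np.sqrt(w))
print(P[100:160:20,320],P[217,315:325:3])
```

```text
bar 260 [0.03937646 0.54487711] y -0.17638174478905957 -0.05836982621869459 mid [ 0.54023125 -0.11798555  0.158     ]
tag/knob [292 165  20  20 264] ((301.5, 174.5), (19.0, 19.0), 90.0) [ 0.63909712 -0.07165384] [0.04537708 0.04491659] [-0.98730569  0.1588316 ]
tag/knob [324 178  30  11 283] ((338.4845886230469, 183.23231506347656), (29.467918395996094, 9.445698738098145), 3.814074993133545) [ 0.62136809 -0.16082322] [0.02340764 0.06871689] [0.0407824  0.99916805]
grip 123 [ 0.6361134  -0.07124934  0.22991026] 1.168363114693322
[-0.75983235  0.65011906] [0.01196014 0.01864474]
[[ 0.82256588 -0.11397538  0.18060718]
 [ 0.77302898 -0.11470916  0.18154712]
 [ 0.72419959 -0.1155308   0.1815445 ]] [[ 0.54013095 -0.10869956  0.16214852]
 [ 0.54029477 -0.11572891  0.16370518]
 [ 0.54058448 -0.12326919  0.16028291]
 [ 0.54078137 -0.13043283  0.16053157]]
```

View pics/crop.png

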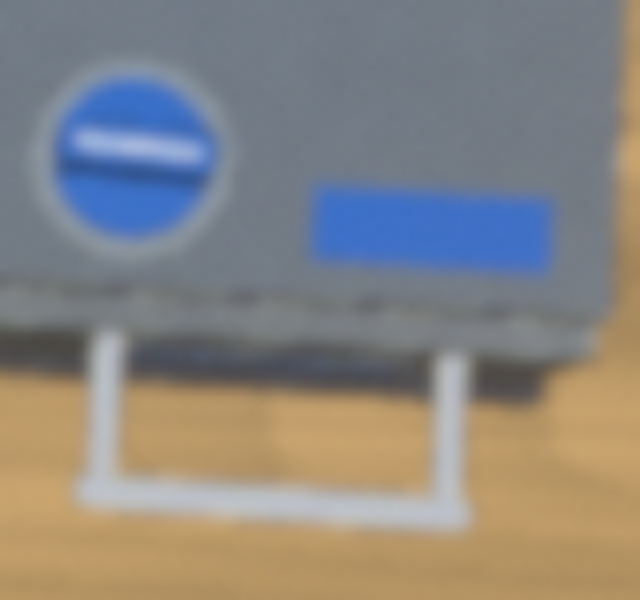

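Handle mid is (0.540,-0.118) and the unit yaw is about -2.3°. From that the model predicts the knob at (0.640,-0.072), and I measured (0.638,-0.0715), so they agree. The grip bar is turned about 6° clockwise from world y. I'll write a helper that gives the remaining shift in tool axes, then move.

```bash
cat > go.py <<'E'
import sys,numpy as np
from workcell import env
from scipy.spatial.transform import Rotation as Ro
# usage: go.py x y z yawdeg(tool y, world)
s=env.get_state();a=[float(x) for x in sys.argv[1:]]
R=Ro.from_quat(np.roll(s['orientation'],-1)).as_matrix()
y=np.degrees(np.arctan2(R[1,1],R[0,1]))
print('t',round(s['clock'],2),'tcp',s['tcp_pos'].round(4),'yaw',y.round(2),'j',s['joint_pos'].round(2),'F',s['wrist_force'].round(1),'M',s['ft_torque'].round(2),'gap',round(s['finger_gap'],4),'tilt',(R[:2,2]).round(3))
if a: print('shift',(R.T@(np.array(a[:3])-s['tcp_pos'])).round(4),'spin',(-(a[3]-y)).round(2))
E
python3 -m inch '[[[0,0,-0.04],0],[[0,0,-0.08],0],[[-0.04,-0.03,-0.08],-7],[[-0.08,-0.06,-0.08],-14],[[-0.11,-0.08,-0.08],-21]]' 0.3 40; python3 go.py 0.639 -0.072 0.30 174
```

```text
clock: 0.52
tcp_pos: [0.2687, 0.4383, 0.3112]
orientation: [0.0, 0.004, 1.0, -0.0]
wrist_force: [0.9, -0.5, 0.1]
finger_gap: 0.0598
t 0.52 tcp [0.2687 0.4383 0.3112] yaw 89.57 j [ 0.86  0.18  0.07  1.46 -0.    0.87] F [ 0.9 -0.5  0.1] M [-0.01 -0.05  0.04] gap 0.0598 tilt [ 0.    -0.001]
shift [-0.3741 -0.5075  0.0116] spin -84.43
```

```bash
python3 -m inch '[[[-0.37,-0.5,0.01],-84],[[-0.37,-0.5,0.01],-84],[[-0.37,-0.5,0.01],-84],[[-0.37,-0.5,0.01],-84],[[-0.37,-0.5,0.01],-84]]'; python3 go.py 0.639 -0.072 0.30 174
```

```text
clock: 0.93
tcp_pos: [0.3764, 0.2911, 0.3078]
orientation: [-0.001, -0.264, 0.965, -0.001]
wrist_force: [1.3, 0.8, -0.2]
finger_gap: 0.06
t 0.93 tcp [0.3764 0.2911 0.3078] yaw 120.59 j [ 0.49  0.11 -0.03  1.44 -0.   -0.04] F [ 1.3  0.8 -0.2] M [ 0.02 -0.1   0.03] gap 0.06 tilt [-0.001 -0.001]
shift [-0.0413 -0.4462  0.0081] spin -53.41
```

```bash
python3 -m inch '[[[-0.04,-0.44,0.01],-53],[[-0.04,-0.44,0.01],-53],[[-0.04,-0.44,0.01],-53],[[-0.04,-0.44,0.01],-53],[[-0.04,-0.44,0.01],-53]]'; python3 go.py 0.639 -0.072 0.30 174
```

```text
clock: 1.35
tcp_pos: [0.4844, 0.142, 0.3036]
orientation: [-0.001, -0.517, 0.856, -0.0]
wrist_force: [0.5, 0.8, -0.1]
finger_gap: 0.0601
t 1.35 tcp [0.4844 0.142  0.3036] yaw 152.28 j [ 0.13  0.17  0.03  1.44 -0.   -0.96] F [ 0.5  0.8 -0.1] M [ 0.04 -0.05  0.02] gap 0.0601 tilt [-0.001 -0.001]
shift [ 0.1175 -0.2364  0.0037] spin -21.72
```

```bash
python3 -m inch '[[[0.117,-0.236,0.004],-21.7],[[0.117,-0.236,0.004],-21.7],[[0.117,-0.236,0.004],-21.7],[[0.117,-0.236,0.004],-21.7],[[0.117,-0.236,0.004],-21.7]]';python3 go.py 0.639 -0.072 0.30 174 | tail -1; echo; sleep 0
```

```text
clock: 1.77
tcp_pos: [0.6034, -0.023, 0.3003]
orientation: [-0.001, -0.669, 0.743, 0.0]
wrist_force: [0.6, 0.9, 0.3]
finger_gap: 0.0599
shift [ 0.0451 -0.0405  0.0003] spin 0.04
```

```bash
python3 -m inch '[[[0.03,-0.027,0],0],[[0.045,-0.04,0],0],[[0.045,-0.0405,0.03],0],[[0.045,-0.0405,0.06],0],[[0.045,-0.0405,0.06],0]]';python3 go.py 0.639 -0.072 0.197 174
python3 - <<'E'
from h import *
a=cam('top')['image'][120:240,240:380];b=cam('scene')['image'][100:220,220:360]
cv2.imwrite('pics/near.png',cv2.resize(np.hstack([a,b]),None,fx=2.8,fy=2.8,interpolation=cv2.INTER_CUBIC)[:,:,::-1])
E
```

```text
clock: 2.18
tcp_pos: [0.6354, -0.072, 0.2324]
orientation: [-0.005, -0.669, 0.743, 0.006]
wrist_force: [-1.6, -0.6, -1.6]
finger_gap: 0.0598
t 2.18 tcp [ 0.6354 -0.072   0.2324] yaw 173.97 j [-0.24  0.46  0.26  1.39 -0.   -1.7 ] F [-1.6 -0.6 -1.6] M [-0.06  0.05  0.02] gap 0.0598 tilt [-0.014  0.002]
shift [-0.0003 -0.0041  0.0354] spin -0.03
```

View pics/near.png

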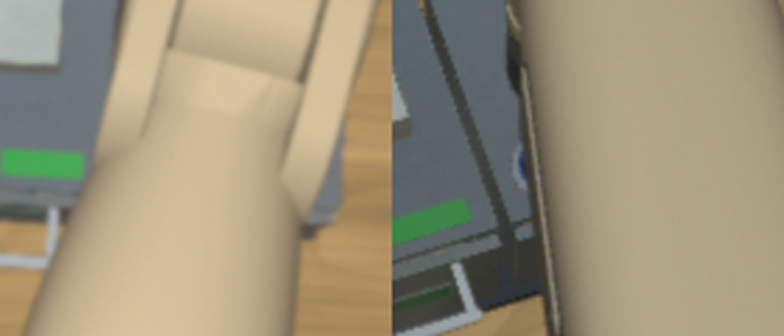

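The arm hides the knob in both views, at about (525,165) in the scene crop. The margin is ±23 mm in the jaw direction, so I descend and close, using the gap and the force as the check.

```bash
python3 -m inch '[[[0,-0.004,0.01],0],[[0,-0.004,0.02],0],[[0,-0.004,0.03],0],[[0,-0.004,0.035],0],[[0,-0.004,0.035],0]]';python3 go.py 0.639 -0.072 0.197 174; python3 -m inch '[[[0,0,0],0],[[0,0,0],0],[[0,0,0],0],[[0,0,0],0],[[0,0,0],0]]' 0.65 40;python3 go.py 0.639 -0.072 0.197 174
```

```text
clock: 2.7
tcp_pos: [0.6407, -0.0718, 0.2025]
orientation: [-0.003, -0.67, 0.743, 0.003]
wrist_force: [-0.3, 1.0, 0.0]
finger_gap: 0.0594
t 2.7 tcp [ 0.6407 -0.0718  0.2025] yaw 174.06 j [-0.24  0.47  0.2   1.32 -0.   -1.7 ] F [-0.3  1.   0. ] M [-0.03  0.01 -0.  ] gap 0.0594 tilt [-0.008  0.   ]
shift [0.0004 0.0017 0.0056] spin 0.06
clock: 3.12
tcp_pos: [0.6409, -0.0718, 0.203]
orientation: [-0.003, -0.67, 0.743, 0.003]
wrist_force: [0.3, 0.0, -0.4]
finger_gap: 0.03
t 3.12 tcp [ 0.6409 -0.0718  0.203 ] yaw 174.06 j [-0.24  0.47  0.2   1.32 -0.   -1.7 ] F [ 0.3  0.  -0.4] M [ 0.04 -0.03  0.04] gap 0.03 tilt [-0.007  0.   ]
shift [0.0004 0.0019 0.006 ] spin 0.06
```

```bash
python3 -m inch '[[[0,0.001,0.003],0],[[0,0.001,0.005],0],[[0,0.001,0.005],0]]';python3 go.py 0.639 -0.072 0.197 174; python3 -m inch '[[[0,0,0],0],[[0,0,0],0],[[0,0,0],0],[[0,0,0],0],[[0,0,0],0]]' 1 40;python3 go.py 0.639 -0.072 0.197 174
```

```text
clock: 3.37
tcp_pos: [0.6396, -0.0717, 0.1974]
orientation: [-0.003, -0.669, 0.743, 0.003]
wrist_force: [0.3, 0.1, -0.4]
finger_gap: 0.0296
t 3.37 tcp [ 0.6396 -0.0717  0.1974] yaw 174.06 j [-0.24  0.47  0.19  1.3  -0.   -1.7 ] F [ 0.3  0.1 -0.4] M [ 0.01 -0.02 -0.02] gap 0.0296 tilt [-0.008  0.   ]
shift [0.0004 0.0006 0.0004] spin 0.06
clock: 3.78
tcp_pos: [0.6409, -0.0719, 0.1975]
orientation: [-0.002, -0.67, 0.743, 0.002]
wrist_force: [6.2, -0.9, -2.7]
finger_gap: 0.0118
t 3.78 tcp [ 0.6409 -0.0719  0.1975] yaw 174.06 j [-0.24  0.47  0.19  1.3  -0.   -1.7 ] F [ 6.2 -0.9 -2.7] M [-0.11 -1.01  0.02] gap 0.0118 tilt [-0.006  0.   ]
shift [0.0003 0.0018 0.0005] spin 0.06
```

The gap is 12 mm, so the grip bar is held. I turn clockwise in steps and watch the force.

```bash
python3 -m inch '[[[0,-0.001,0],5],[[0,-0.001,0],10],[[0,-0.001,0],15],[[0,-0.001,0],20],[[0,-0.001,0],20]]';python3 go.py 0.641 -0.072 0.197 88
```

```text
clock: 4.2
tcp_pos: [0.6411, -0.0719, 0.1975]
orientation: [-0.003, -0.529, 0.848, 0.002]
wrist_force: [-1.2, -0.0, 0.8]
finger_gap: 0.012
t 4.2 tcp [ 0.6411 -0.0719  0.1975] yaw 153.93 j [-0.24  0.47  0.19  1.3  -0.   -1.35] F [-1.2 -0.   0.8] M [ 0.06  0.3  -0.05] gap 0.012 tilt [-0.007  0.   ]
shift [0.0002 0.     0.0005] spin 65.93
```

```bash
python3 -m inch '[[[0,0,0],6],[[0,0,0],12],[[0,0,0],18],[[0,0,0],24],[[0,0,0],30]]';python3 go.py 0.641 -0.072 0.197 88;python3 -m inch '[[[0,0,0],6],[[0,0,0],12],[[0,0,0],18],[[0,0,0],24],[[0,0,0],26]]';python3 go.py 0.641 -0.072 0.197 88
```

```text
clock: 4.62
tcp_pos: [0.6413, -0.0719, 0.1975]
orientation: [-0.003, -0.291, 0.957, 0.001]
wrist_force: [1.5, -0.9, -1.2]
finger_gap: 0.0117
t 4.62 tcp [ 0.6413 -0.0719  0.1975] yaw 123.8 j [-0.24  0.47  0.19  1.3  -0.   -0.83] F [ 1.5 -0.9 -1.2] M [ 0.04 -0.34  0.12] gap 0.0117 tilt [-0.007  0.   ]
shift [0.0003 0.0001 0.0005] spin 35.8
clock: 5.03
tcp_pos: [0.6415, -0.072, 0.1975]
orientation: [-0.003, -0.067, 0.998, 0.0]
wrist_force: [0.9, -0.7, -1.0]
finger_gap: 0.0118
t 5.03 tcp [ 0.6415 -0.072   0.1975] yaw 97.69 j [-0.24  0.47  0.19  1.3  -0.   -0.37] F [ 0.9 -0.7 -1. ] M [ 0.06 -0.35  0.08] gap 0.0118 tilt [-0.007  0.   ]
shift [0.0005 0.0001 0.0005] spin 9.69
```

```bash
python3 -m inch '[[[0,0,0],3],[[0,0,0],6],[[0,0,0],8],[[0,0,0],8]]';python3 go.py 0.641 -0.072 0.197 88; python3 -m inch '[[[0,0,0],0],[[0,0,0],0],[[0,0,0],0]]' 0.4;python3 -m inch '[[[0,0,-0.02],0],[[0,0,-0.04],0],[[0.03,0,-0.07],0],[[0.06,0,-0.1],0],[[0.1,0,-0.1],0]]';python3 go.py 0.540 -0.118 0.30 174
```

```text
clock: 5.37
tcp_pos: [0.6415, -0.0721, 0.1975]
orientation: [-0.003, 0.002, 1.0, 0.0]
wrist_force: [0.9, 0.2, -1.3]
finger_gap: 0.0118
t 5.37 tcp [ 0.6415 -0.0721  0.1975] yaw 89.76 j [-0.24  0.47  0.19  1.3  -0.   -0.23] F [ 0.9  0.2 -1.3] M [ 0.1  -0.32 -0.03] gap 0.0118 tilt [-0.007  0.001]
shift [0.0005 0.0001 0.0005] spin 1.76
clock: 5.62
tcp_pos: [0.6413, -0.072, 0.1975]
orientation: [-0.003, 0.001, 1.0, 0.0]
wrist_force: [-0.3, 0.2, 0.5]
finger_gap: 0.0477
clock: 6.03
tcp_pos: [0.5444, -0.0726, 0.303]
orientation: [0.001, 0.001, 1.0, -0.001]
wrist_force: [0.7, -0.5, 1.6]
finger_gap: 0.0509
t 6.03 tcp [ 0.5444 -0.0726  0.303 ] yaw 89.92 j [-0.28  0.25  0.14  1.45 -0.   -0.28] F [ 0.7 -0.5  1.6] M [-0.04 -0.01  0.02] gap 0.0509 tilt [ 0.002 -0.002]
shift [ 0.0044 -0.0454  0.0031] spin -84.08
```

```bash
python3 -m inch '[[[0.004,-0.03,0],-84],[[0.004,-0.045,0],-84],[[0.004,-0.045,0],-84],[[0.004,-0.045,0],-84],[[0.004,-0.045,0],-84]]' 0.58;python3 -m inch '[[[0,0,0],-52],[[0,0,0],-52],[[0,0,0],-52],[[0,0,0],-52],[[0,0,0],-52]]'; python3 go.py 0.540 -0.118 0.30 177.7
```

```text
clock: 6.45
tcp_pos: [0.54, -0.1179, 0.3033]
orientation: [-0.002, -0.309, 0.951, -0.0]
wrist_force: [-1.3, 0.8, 0.1]
finger_gap: 0.0354
clock: 6.87
tcp_pos: [0.5398, -0.1178, 0.3035]
orientation: [-0.002, -0.587, 0.81, 0.0]
wrist_force: [-0.1, -0.1, 0.3]
finger_gap: 0.0355
t 6.87 tcp [ 0.5398 -0.1178  0.3035] yaw 161.87 j [-0.36  0.26  0.15  1.46 -0.   -1.61] F [-0.1 -0.1  0.3] M [ 0.02  0.03 -0.01] gap 0.0355 tilt [-0.004 -0.002]
shift [ 0.0001 -0.0002  0.0035] spin -15.83
```

```bash
python3 -m inch '[[[0,0,0],-7],[[0,0,0],-14],[[0,0,0],-15.8],[[0,0,0],-15.8],[[0,0,0],-15.8]]'; python3 go.py 0.540 -0.118 0.14 177.7
python3 - <<'E'
from h import *
a=cam('top')['image'][120:240,240:380];b=cam('scene')['image'][100:220,220:360]
cv2.imwrite('pics/near2.png',cv2.resize(np.hstack([a,b]),None,fx=2.8,fy=2.8,interpolation=cv2.INTER_CUBIC)[:,:,::-1])
E
```

```text
clock: 7.28
tcp_pos: [0.5397, -0.1177, 0.3036]
orientation: [-0.002, -0.692, 0.722, 0.001]
wrist_force: [0.1, -0.7, 0.4]
finger_gap: 0.0355
t 7.28 tcp [ 0.5397 -0.1177  0.3036] yaw 177.63 j [-0.36  0.26  0.15  1.46 -0.   -1.89] F [ 0.1 -0.7  0.4] M [ 0.01  0.01 -0.06] gap 0.0355 tilt [-0.004 -0.002]
shift [-1.000e-04 -9.000e-04  1.636e-01] spin -0.07
```

View pics/near2.png

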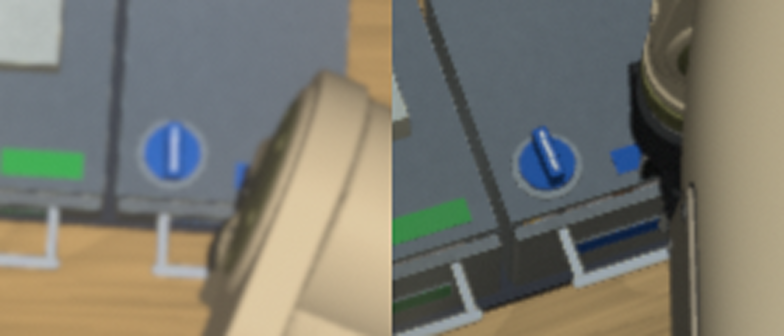

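The knob bar at (173,150) now points along the drawer's travel, and the drawer is still shut. The left end of the handle shows at (160,270). I go down over the bar.

```bash
python3 -m inch '[[[0,-0.001,0.04],0],[[0,-0.001,0.08],0],[[0,-0.001,0.1],0],[[0,-0.001,0.11],0],[[0,-0.001,0.12],0]]'; python3 go.py 0.5405 -0.118 0.14 177.7
```

```text
clock: 7.8
tcp_pos: [0.5399, -0.1179, 0.1827]
orientation: [-0.002, -0.692, 0.722, 0.001]
wrist_force: [0.1, -0.6, 0.4]
finger_gap: 0.036
t 7.8 tcp [ 0.5399 -0.1179  0.1827] yaw 177.61 j [-0.36  0.29 -0.1   1.18 -0.   -1.89] F [ 0.1 -0.6  0.4] M [ 0.    0.01 -0.04] gap 0.036 tilt [-0.005 -0.002]
shift [ 0.     -0.0008  0.0427] spin -0.09
```

```bash
python3 -m inch '[[[0,-0.001,0.01],0],[[0,-0.001,0.02],0],[[0,-0.001,0.03],0],[[0,-0.001,0.04],0],[[0,-0.001,0.042],0]]'; python3 go.py 0.5405 -0.118 0.14 177.7;  python3 -m inch '[[[0,0,0],0],[[0,0,0],0],[[0,0,0],0],[[0,0,0],0],[[0,0,0],0]]' 0.78 20; python3 go.py
```

```text
clock: 8.22
tcp_pos: [0.5401, -0.1178, 0.1391]
orientation: [-0.003, -0.692, 0.722, 0.002]
wrist_force: [-0.8, -0.2, 0.1]
finger_gap: 0.0359
t 8.22 tcp [ 0.5401 -0.1178  0.1391] yaw 177.61 j [-0.36  0.32 -0.18  1.08 -0.   -1.89] F [-0.8 -0.2  0.1] M [ 0.04  0.01 -0.04] gap 0.0359 tilt [-0.007 -0.001]
shift [ 0.0002 -0.0004 -0.0009] spin -0.09
clock: 8.63
tcp_pos: [0.5405, -0.1179, 0.1396]
orientation: [-0.003, -0.692, 0.722, 0.001]
wrist_force: [0.2, 0.4, -0.1]
finger_gap: 0.0188
t 8.63 tcp [ 0.5405 -0.1179  0.1396] yaw 177.61 j [-0.36  0.32 -0.17  1.08 -0.   -1.89] F [ 0.2  0.4 -0.1] M [ 0.04 -0.02  0.02] gap 0.0188 tilt [-0.006 -0.001]
```

The fingers straddle the bar loosely (19 mm gap around 11 mm), which makes a hook. I pull along tool +y at about 0.07 m/s.

```bash
python3 -m inch '[[[0,0.003,0],0],[[0,0.007,0],0],[[0,0.012,0],0],[[0,0.018,0],0],[[0,0.024,0],0]]'; python3 go.py ; python3 -m inch '[[[0,0.006,0],0],[[0,0.012,0],0],[[0,0.018,0],0],[[0,0.024,0],0],[[0,0.03,0],0]]'; python3 go.py 0.4205 -0.113 0.14 177.7
```

```text
clock: 9.05
tcp_pos: [0.5162, -0.1171, 0.1401]
orientation: [-0.002, -0.692, 0.722, 0.001]
wrist_force: [2.1, -1.1, 1.3]
finger_gap: 0.0187
t 9.05 tcp [ 0.5162 -0.1171  0.1401] yaw 177.6 j [-0.37  0.27 -0.24  1.06 -0.   -1.9 ] F [ 2.1 -1.1  1.3] M [-0.18 -0.33  0.01] gap 0.0187 tilt [-0.005 -0.002]
clock: 9.47
tcp_pos: [0.4855, -0.116, 0.1402]
orientation: [-0.003, -0.692, 0.722, 0.001]
wrist_force: [1.7, -1.7, -0.9]
finger_gap: 0.019
t 9.47 tcp [ 0.4855 -0.116   0.1402] yaw 177.59 j [-0.39  0.22 -0.31  1.05 -0.   -1.92] F [ 1.7 -1.7 -0.9] M [-0.25 -0.37  0.01] gap 0.019 tilt [-0.005 -0.002]
shift [-0.0002  0.065   0.0005] spin -0.11
```

```bash
python3 -m inch '[[[0,0.006,0],0],[[0,0.012,0],0],[[0,0.018,0],0],[[0,0.024,0],0],[[0,0.03,0],0]]'; python3 -m inch '[[[0,0.006,0],0],[[0,0.012,0],0],[[0,0.017,0],0],[[0,0.021,0],0],[[0,0.025,0],0]]'; python3 go.py 0.4205 -0.113 0.14 177.7
```

```text
clock: 9.88
tcp_pos: [0.4549, -0.1147, 0.1403]
orientation: [-0.003, -0.692, 0.722, 0.001]
wrist_force: [0.9, -0.5, -1.0]
finger_gap: 0.0187
clock: 10.3
tcp_pos: [0.4295, -0.1135, 0.1404]
orientation: [-0.002, -0.692, 0.722, 0.001]
wrist_force: [1.5, -0.3, -0.5]
finger_gap: 0.0186
t 10.3 tcp [ 0.4295 -0.1135  0.1404] yaw 177.6 j [-0.44  0.12 -0.43  1.02 -0.   -1.97] F [ 1.5 -0.3 -0.5] M [-0.11 -0.36  0.02] gap 0.0186 tilt [-0.005 -0.002]
shift [-0.0001  0.009   0.0005] spin -0.1
```

Now slowly (2 mm per row) to the stop, watching for a rise in force.

```bash
python3 -m inch '[[[0,0.002,0],0],[[0,0.004,0],0],[[0,0.006,0],0],[[0,0.008,0],0],[[0,0.009,0],0]]'; python3 -m inch '[[[0,0.001,0],0],[[0,0.002,0],0],[[0,0.003,0],0],[[0,0.004,0],0]]'; python3 go.py
```

```text
clock: 10.72
tcp_pos: [0.4203, -0.1131, 0.1405]
orientation: [-0.002, -0.692, 0.722, 0.001]
wrist_force: [1.6, -1.2, -0.2]
finger_gap: 0.019
clock: 11.05
tcp_pos: [0.4173, -0.113, 0.1406]
orientation: [-0.002, -0.692, 0.722, 0.0]
wrist_force: [6.9, 0.0, -4.8]
finger_gap: 0.0188
t 11.05 tcp [ 0.4173 -0.113   0.1406] yaw 177.61 j [-0.45  0.09 -0.46  1.02 -0.   -1.98] F [ 6.9  0.  -4.8] M [-0.04 -1.38  0.03] gap 0.0188 tilt [-0.003 -0.002]
```

The force rises at 123 mm of tool travel, which is 120 plus about 4 of play, so this is the stop. I hold 0.25 s, centre off the bar, open a little and lift.

```bash
python3 -m inch '[[[0,0,0],0],[[0,0,0],0],[[0,0,0],0],[[0,-0.002,0],0],[[0,-0.004,0],0]]'; python3 -m inch '[[[0,0,0],0],[[0,0,0],0],[[0,0,0],0]]' 0.6; python3 go.py; python3 -m inch '[[[0,0,-0.015],0],[[0,0,-0.03],0],[[0,0,-0.05],0],[[0,0,-0.08],0],[[0,0,-0.11],0]]';python3 go.py 0.38 0.2 0.3 177.7
```

```text
clock: 11.47
tcp_pos: [0.4206, -0.1129, 0.1404]
orientation: [-0.002, -0.692, 0.722, 0.001]
wrist_force: [0.4, 0.3, 0.5]
finger_gap: 0.0192
clock: 11.72
tcp_pos: [0.4203, -0.1128, 0.1403]
orientation: [-0.002, -0.692, 0.722, 0.001]
wrist_force: [-0.8, 0.5, -0.2]
finger_gap: 0.0341
t 11.72 tcp [ 0.4203 -0.1128  0.1403] yaw 177.6 j [-0.44  0.1  -0.45  1.02 -0.   -1.97] F [-0.8  0.5 -0.2] M [-0.01  0.02 -0.02] gap 0.0341 tilt [-0.005 -0.001]
clock: 12.13
tcp_pos: [0.4199, -0.1123, 0.2508]
orientation: [-0.003, -0.692, 0.722, 0.002]
wrist_force: [0.2, -0.5, -0.5]
finger_gap: 0.034
t 12.13 tcp [ 0.4199 -0.1123  0.2508] yaw 177.6 j [-0.44  0.04 -0.24  1.3  -0.   -1.97] F [ 0.2 -0.5 -0.5] M [-0.05 -0.07 -0.  ] gap 0.034 tilt [-0.007 -0.   ]
shift [-0.3103  0.0533 -0.049 ] spin -0.1
```

```bash
python3 -m inch '[[[0,0,-0.04],0],[[-0.04,0.005,-0.05],0],[[-0.08,0.01,-0.05],0],[[-0.12,0.02,-0.05],0],[[-0.16,0.02,-0.05],0]]'; python3 -m inch '[[[-0.04,0,0],0],[[-0.08,0,0],0],[[-0.12,0,0],0],[[-0.14,0,0],0],[[-0.14,0,0],0]]'; python3 go.py
python3 - <<'E'
from h import *
b=cam('scene');a=cam('top')
im=np.hstack([a['image'][100:290,200:390],b['image'][90:280,190:380]])
cv2.imwrite('pics/end.png',cv2.resize(im,None,fx=2.1,fy=2.1,interpolation=cv2.INTER_CUBIC)[:,:,::-1])
g=cv2.cvtColor(a['image'],cv2.COLOR_RGB2HSV);m=cv2.inRange(g,(0,0,150),(180,60,255));m[:225]=0;m[290:]=0;m[:,:285]=0;m[:,360:]=0
v,u=np.where(m>0)
if len(v):
    k=v>np.median(v); print('handle',onplane(a,u[k].mean(),v[k].mean(),.158))
E
```

```text
clock: 12.55
tcp_pos: [0.4055, 0.0497, 0.3015]
orientation: [-0.003, -0.691, 0.722, 0.002]
wrist_force: [1.0, 0.4, -0.6]
finger_gap: 0.0339
clock: 12.97
tcp_pos: [0.4112, 0.193, 0.3011]
orientation: [-0.002, -0.693, 0.721, 0.003]
wrist_force: [-0.5, -0.3, 0.6]
finger_gap: 0.0342
t 12.97 tcp [0.4112 0.193  0.3011] yaw 177.81 j [ 0.26  0.07 -0.08  1.42  0.   -1.27] F [-0.5 -0.3  0.6] M [-0.04 -0.06 -0.01] gap 0.0342 tilt [-0.007  0.   ]
handle [ 0.44379282 -0.11766123  0.158     ]
```

View pics/end.png

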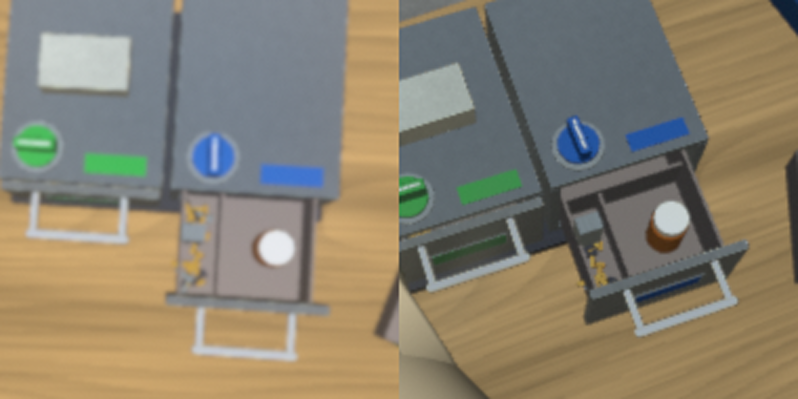

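The drawer is out. The jar stands with its lid at (277,248) in the top crop, the blue knob bar lies along the travel, and the green unit is shut with its knob across. The handle number above included the posts and the jar lid, so I check the bar alone before handing in.

Run:
```python
from h import *
a=cam('top');g=cv2.cvtColor(a['image'],cv2.COLOR_RGB2HSV);m=cv2.inRange(g,(0,0,150),(180,60,255));m[:255]=0;m[285:]=0;m[:,:285]=0;m[:,350:]=0
v,u=np.where(m>0);P=np.array([onplane(a,x,y,.158) for x,y in zip(u,v)])
bar=P[P[:,0]<P[:,0].min()+.016]
for _ in range(3):
    q=np.polyfit(bar[:,1],bar[:,0],1); bar=P[abs(P[:,0]-np.polyval(q,P[:,1]))<.010]
print(q,bar.mean(0),'travel',np.linalg.norm(bar.mean(0)[:2]-[.5402,-.118]))
```

```text
[0.03719226 0.42452488] [ 0.42028876 -0.11389806  0.158     ] travel 0.11998138030234701
```

```bash
python3 -c "
from workcell import env
print(env.hand_in())"; python3 go.py
```

```text
the job is handed in; nothing more can be done
None
the job is handed in; nothing more can be done
```

I turned the blue knob clockwise about 84° to its released position. I then hooked the drawer handle loosely with the fingers and pulled it out at about 0.07 m/s. I slowed near the end until the force rose to about 7 N at the stop. After that I backed off the bar, lifted clear and handed the job in; the clock read about 13 s.

My last checks, from camera and force readings, agreed, and none failed:
- **Drawer:** the handle bar had moved 120.0 mm in the top view.
- **Blue knob:** the bar points along the drawer's travel. I judged this by eye and from the gripper angle, about 1.53 rad.
- **Jar:** it stands upright in the open drawer, by eye.
- **Green unit:** it is shut with its knob still across, by eye.
- **Bystanders:** the arm met no contact away from the knob and handle. The pack looks unmoved; I did not re-measure the can, carton or bin.
- **Gripper:** it was about 0.3 m to the side of the handle with near-zero wrist force.

An early handle reading of 0.444 m was wrong because its colour mask included the posts and jar lid. I replaced it with a fit to the bar alone, which gave the 120.0 mm.

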